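Find the high side of a shaker eccentric on bench centres

TASK

The eccentric spindle of the glaze-sieve shaker sits on the bench centres. Slide the gauge in by its post until its plunger is pressed about half-way (12 mm) into its travel against the eccentric disc; then turn the spindle gently, by pushing the ball-ended arms of its star with light fingertip force, through a full turn while watching the plunger, so that the low side passes it. Leave the disc with its highest point at the plunger, the gauge still bearing on it, the plunger never driven to its stop, and the things lying round it undisturbed.

Things in the scene. Friction and masses are not known exactly. Their poses are not given: they have to be found in the camera images.
- stand: Grey bench-centres stand, fixed. Base plate 310 x 240 x 14 mm; origin at the centre of its underside. x along the spindle, away from the robot; y towards the gauge; z up. Spindle axis along stand x at y = 0, 110 mm above the table, between two 26 mm thick uprights at x = +-135 mm, 129 mm tall. Gauge bed (70 mm wide, 36 mm tall) along +y at x = -45 mm, to y = 350 mm.
- star: Star on the spindle at stand x = +45 mm: 18 mm radius hub, five 10 mm thick arms 72 degrees apart (one along its +z) with 18 mm black balls 75 mm from the axis. Origin on the axis, x along it. Turns with spindle and disc; stiction about 3 N at an arm; stays where left. Push the upper arms: one leaning over 35 degrees towards a sideways push binds. Over 20 N (or a pinch) spoils the centres.
- spindle (a joint): Turn of the spindle, rad, endless; 0 when the star's first arm points straight up, growing when the top of the star moves towards the gauge (stand +y).
- axis_point (a point): Point on the spindle axis in the mid-plane of the eccentric disc (stand x = -45 mm, 110 mm above the table). The disc is dark steel, 64 mm in diameter, 28 mm wide, 4 mm off the axis: its rim stands 28 to 36 mm from the axis. The direction of its throw relative to the star differs each time and is not measured.
- gauge (a joint): Slide of the gauge carriage towards the disc (stand -y), m: 0 fully back, 0.085 fully in. Drags with about 6 N, stays where left. Carries a level 72 mm dial (top 137 mm above the table) whose black needle is driven by the plunger: 0.25 rad per mm, clockwise from above as it is pressed in, pointing to stand -y when free.
- post_top (a point): Top centre of the steel post on the gauge carriage, 168 mm above the table, 80 mm behind the dial's centre (stand +y); post 16 mm wide along stand y and 18 mm along stand x, upright, free for the top 110 mm; take it from above.
- plunger_tip (a point): Centre of the 10 mm steel ball at the end of the gauge's plunger (8 mm rod along stand y, 110 mm above the table, pointing at the spindle axis). Its distance from axis_point while it bears on the disc: 33 mm at the low side, 41 mm at the high side. With gauge and plunger both at 0 it lies 90 mm from the axis.
- plunger (a joint): How far the sprung plunger is pressed in, m: 0 free, 0.024 against its stop. Spring 0.4 N at first, plus 0.04 N per mm. While the gauge stays put it swings by 8 mm in a turn of the spindle, following the cosine of the spindle's angle from the high side, and reads highest at the high side.
- spanner: Steel spanner, 160 mm, flat on the table beside the gauge bed; loose bystander, leave it alone.
- bearing: Spare bearing ring, 44 mm across, 12 mm high, on the stand's base plate; loose bystander, leave it alone.
- bowl: Terracotta bowl, 130 mm across, 60 mm high; loose bystander, leave it alone.
- mug: White mug, 80 mm across, 85 mm high; loose bystander, leave it alone.
- glaze_jar: Glaze jar, 70 mm across, 90 mm high; loose bystander, leave it alone.
- dish: White dish, 110 mm across, 40 mm high; loose bystander, leave it alone.
- tin: Aluminium tin, 70 mm across, 50 mm high; loose bystander, leave it alone.

How it is judged:
By the outcome, as a careful person would: the job done as asked, in the order asked, and still so for the second after the job is handed in, with the robot touching nothing.
It also fails if it takes over 72 s, if anything falls off the work surface, if the arm or the gripper's body presses on something with over 40 N, if the wrist force passes 120 N, or if a joint passes its speed limit or range.

ROBOT

A 6-joint arm with a two-finger parallel gripper is mounted at the origin on the work surface. World frame = base frame: x ahead of the robot, y to its left, z up, the work surface at z = 0. Lengths are in m, angles in rad, forces in N, time in s.
With the tool pointing down it reaches from about 0.35 to 0.85 m from the base axis. Payload 8.1 kg.
Tool frame: the origin (TCP) lies at the very end of the fingers, on their centre line; the grasp point (between the pads) lies robot.hold_point_z behind it (robot.hold_point_z is the distance from the TCP to the grasp point, in m); z points along the fingers, y is the direction in which the jaws open and shut (so a half turn about z gives the same grasp; the last joint's range is limited). The gripper opens to 93 mm and grips with 3 to 60 N. Pads are 15 mm wide; open, the fingers measure 128 mm over their backs; the gripper's body (75 mm by 188 mm) begins 65 mm behind the grasp point.
Start: joints at [-1.187, 0.13, 1.488, -0, 1.523, -0.085], TCP at [0.271, -0.535, 0.219] pointing down, gripper open.
Joint ranges: [-2.96, 2.96], [-0.89, 2.26], [0.02, 2.5], [-1.34, 4.48], [0, 2.73], [-2.66, 2.66]. Speed limits (rad/s): [2.39, 2.39, 2.79, 3.14, 3.14, 3.14].

INTERFACE

Orientations are given as a rotation vector (axis times angle).
In Python, from plant import robot, cams gives the robot as it stands. The module is installed in compiled form; this text tells all that it offers.
- The arm moves only by the tool step_arm, never from a script. Its argument "deltas" is a list of rows, each an object with "offset": the shift along the tool's x, y, z in cm, a list of three; "roll": the turn about the tool's z in rad. In form: [{"offset": [x, y, z], "roll": roll}, ...]. A call has 1 to 12 rows; each row shifts and turns the commanded pose from where the row before left it, along the tool's axes as they then stand; what a row does not reach is not made up. A row lasts 1/8 s, in which the tool goes at most 62.5 mm and 10.7 degrees, less where a joint would pass 70% of its speed; a pose out of reach is approached as far as the arm can. A call with a gripper value outside its range is refused whole. "fingers" is the finger opening in cm, from 0 to 9.3, set as the call begins (left out, the last holds). The fingers move at their own pace and stop on an object; "grip_force" is the grip in N (left out, the last holds). Time passes only in rows, so rows that do not move let the fingers close. It gives the time, the measured TCP pose, the force and the opening at its end, in the units of the state.
- robot.read_state(): the state, without advancing time (a new reading comes with each control period).
- cams.read_camera(name): name is "scene" or "side" or "wrist"; returns a dict with "pixels" (420x560x3 uint8, red, green, blue), "fx", "fy", "cx", "cy" (pixels), "k1" (the pictures are not rectified: a ray, as slopes to the right and down, at radius r is drawn at 1 + k1 r^2 times it, then the intrinsics apply), "extrinsics" (4x4, takes a point from world to camera coordinates). Camera axes: x right, y down, z forward; pixel columns grow to the right and rows downward; lengths in m; the calibration is good to about 2 mm. A picture is of the moment at which its call begins. There is no depth.
- robot.close_job(): hands the job in, once; it reports no verdict.
Trained networks look in a picture, given as the dict that the camera call returned (one of the last four; its "shot" number tells which), for a name from the list of things; names that differ only in an ending like _2 or _b are one class to them, and where a whole thing is asked for, a point or a joint stands for the part that bears it (a point fixed in the world has none). Each returns a list of dicts, best first, with "score" (0 to 1); they miss things now and then, are a little off and sometimes report something else, mostly with a low value. They report only what shows in the picture. A call takes as long as a camera call.
- cams.boxes_of(picture, thing): "xy" ([column, row] in pixels, amid what is visible of it).
- cams.silhouettes(picture, thing): "mask" (420x560 bool, what is visible of it) and "xy" ([column, row] in pixels, amid what is visible of it).
- cams.pinpoint(picture, thing): "xy" ([column, row] in pixels: a listed point, or the origin of a listed thing).
The state is a dict: "t": time; "q": joint angles; "dq": joint speeds; "joint_torque": joint torques, N m; "tool_pos": TCP position; "orientation": TCP orientation; "force": force on the tool from outside, world axes, zero at the start; "wrist_torque": the same for the moment, N m; "opening": finger opening in m.
Only numpy, scipy, OpenCV 4.12 (cv2) and the standard library are available. Lean on these libraries where they do the work, as an engineer would, in place of code of your own. Each camera call takes 0.05 s, during which the arm holds its last target. There are 200 camera calls.

## Working session

There is one attempt and no reset: what is moved stays moved. The work goes in short steps, Python scripts to look and compute and a tool call to move; the robot and the scene stay as the last step left them, time stands still between calls to the robot, and variables do not carry over. Pictures are saved under pics/ and viewed, about 8 in all and at most 12, crops included, and the job is handed in when it is done.

Besides the shell and the picture viewer there is one more tool, called after "Request:" in YAML: its name, and indented under it one key for each argument. step_arm: Moves the arm, as the interface text tells. Its arguments: {"type":"object","properties":{"deltas":{"type":"array"},"fingers":{"type":"number"},"grip_force":{"type":"number"}},"required":["deltas"]}

```bash
mkdir -p pics; ls
cat > h.py <<'E'
import numpy as np, cv2
from plant import robot, cams
from scipy.spatial.transform import Rotation as R
def ray(p,xy):
    x=(xy[0]-p["cx"])/p["fx"]; y=(xy[1]-p["cy"])/p["fy"]
    rd=np.hypot(x,y); r=rd
    for _ in range(20): r=rd/(1+p["k1"]*r*r)
    s=r/rd if rd>0 else 1
    E=np.array(p["extrinsics"]); d=E[:3,:3].T@np.array([x*s,y*s,1]); o=-E[:3,:3].T@E[:3,3]
    return o,d/np.linalg.norm(d)
def at_z(p,xy,z):
    o,d=ray(p,xy); return o+d*(z-o[2])/d[2]
def proj(p,P):
    E=np.array(p["extrinsics"]); c=E[:3,:3]@np.array(P)+E[:3,3]; x,y=c[0]/c[2],c[1]/c[2]
    k=1+p["k1"]*(x*x+y*y); return np.array([p["fx"]*x*k+p["cx"],p["fy"]*y*k+p["cy"]])
def save(p,n): cv2.imwrite("pics/"+n+".png",cv2.cvtColor(np.asarray(p["pixels"]),cv2.COLOR_RGB2BGR))
def tri(obs):
    A=np.zeros((3,3));b=np.zeros(3)
    for p,xy in obs:
        o,d=ray(p,xy);M=np.eye(3)-np.outer(d,d);A+=M;b+=M@o
    return np.linalg.solve(A,b)
E
python3 - <<'E'
from h import *
s=robot.read_state(); print({k:np.round(v,3) for k,v in s.items()}, robot.hold_point_z)
ps={n:cams.read_camera(n) for n in ("scene","side","wrist")}
for n,p in ps.items():
    save(p,n+"0"); E=np.array(p["extrinsics"]); print(n,p["fx"],p["k1"],"pos",np.round(-E[:3,:3].T@E[:3,3],3),"fwd",np.round(E[2,:3],2))
    for t in ("stand","star","axis_point","post_top","plunger_tip"):
        print(n,t,[(np.round(r["xy"],1).tolist(),round(r["score"],2)) for r in cams.pinpoint(p,t)[:2]])
for t in ("stand","star","axis_point","post_top","plunger_tip"):
    o=[(p,r[0]["xy"]) for n,p in ps.items() if n!="wrist" and (r:=cams.pinpoint(p,t))]
    if len(o)==2: print(t,tri(o).round(4))
E
```

```text
pics
{'t': np.float64(0.0), 'q': array([-1.187,  0.131,  1.489,  0.   ,  1.523, -0.085]), 'dq': array([-0.   , -0.001,  0.001,  0.   ,  0.002,  0.   ]), 'joint_torque': array([ 1.0000e-03, -5.5984e+01, -4.9176e+01,  7.7000e-02,  3.5000e-02,
       -0.0000e+00]), 'tool_pos': array([ 0.271, -0.535,  0.218]), 'orientation': array([-3.054, -0.729,  0.   ]), 'force': array([0.623, 0.155, 0.158]), 'wrist_torque': array([ 0.   , -0.008, -0.029]), 'opening': np.float64(0.093)} 0.0188
scene 387.95856335777825 -0.007565498359461249 pos [ 1.447 -0.158  0.858] fwd [-0.79  0.13 -0.6 ]
scene stand [([233.9, 257.9], 0.86)]
scene star [([227.7, 241.8], 0.56)]
scene axis_point [([232.5, 224.9], 0.67)]
scene post_top [([310.0, 209.4], 0.84)]
scene plunger_tip [([142.6, 263.5], 0.74), ([261.7, 223.9], 0.6)]
side 390.3773228937769 -0.1121618905878272 pos [0.172 1.03  0.713] fwd [ 0.28 -0.83 -0.48]
side stand [([283.1, 213.9], 0.61)]
side star [([277.6, 182.9], 0.88)]
side axis_point [([293.0, 187.8], 0.96), ([187.1, 325.5], 0.31)]
side post_top [([248.6, 198.5], 0.72)]
side plunger_tip []
wrist 309.93925234229664 -0.056569946672348013 pos [ 0.344 -0.498  0.384] fwd [-0.26 -0.13 -0.96]
wrist stand []
wrist star []
wrist axis_point []
wrist post_top []
wrist plunger_tip []
stand [ 0.5437 -0.1537 -0.0011]
star [ 0.5767 -0.1706  0.106 ]
axis_point [ 0.5101 -0.1492  0.1099]
post_top [0.5738 0.082  0.1778]
```

View pics/scene0.png

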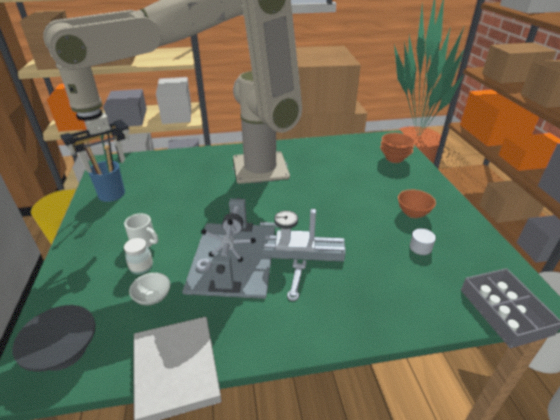

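View pics/side0.png

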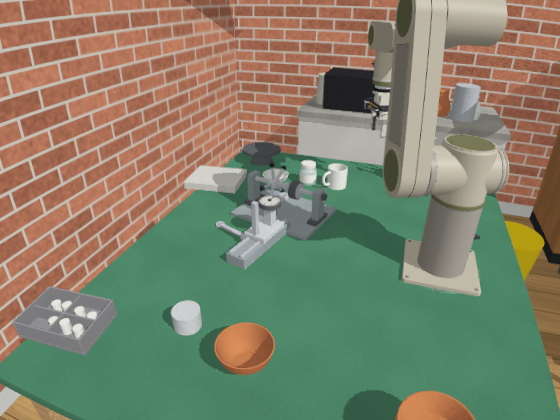

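Scene view: the stand is at about (233,258), the star at (228,240), and the bed runs right to (345,248). The dial is at (287,219), the post top at (312,212) and the spanner at (297,280). Side view agrees: dial (270,201), star (275,180), post (254,203). Stand yaw comes out near -0.28 rad, so I'm moving to a wrist-camera viewpoint above it.

Request:
step_arm:
  deltas:
    - {"offset":[0,0,-3],"roll":-0.16}
    - {"offset":[0,0,-3],"roll":-0.165}
    - {"offset":[0,0,-3],"roll":-0.165}
    - {"offset":[0,0,-1],"roll":-0.165}
    - {"offset":[0,0,0],"roll":-0.165}

```text
t: 2.02
tool_pos: [0.2713, -0.5359, 0.3204]
orientation: [2.504, 1.892, -0.001]
force: [-0.2, 0.2, -0.2]
opening: 0.0929
```

Request:
step_arm:
  deltas:
    - {"offset":[5,1.5,0],"roll":0}
    - {"offset":[5,1.5,0],"roll":0}
    - {"offset":[5,1.5,0],"roll":0}
    - {"offset":[5,1.5,0],"roll":0}
    - {"offset":[5,1.5,0],"roll":0}
    - {"offset":[5,1.5,0],"roll":0}
    - {"offset":[5,1.5,0],"roll":0}
    - {"offset":[5,1.5,0],"roll":0}
    - {"offset":[5,1.5,0],"roll":0}
    - {"offset":[5,1.5,0],"roll":0}
    - {"offset":[3.8,0.7,0],"roll":0}
    - {"offset":[0,0,0],"roll":0}

```text
t: 3.52
tool_pos: [0.5723, -0.0597, 0.3183]
orientation: [-2.507, -1.892, -0.0]
force: [-0.1, -0.7, 0.4]
opening: 0.0929
```

Run:
```python
from h import *
s=robot.read_state(); print(s["t"],s["tool_pos"].round(4),(R.from_rotvec(s["orientation"]).as_matrix()).round(3).tolist())
ps={n:cams.read_camera(n) for n in ("scene","side","wrist")}
save(ps["wrist"],"wrist1")
for t in ("stand","star","axis_point","post_top","plunger_tip"):
    rs={n:cams.pinpoint(p,t)[:2] for n,p in ps.items()}
    print(t,{n:[(np.round(r["xy"],1).tolist(),round(r["score"],2)) for r in v] for n,v in rs.items()})
    o=[(ps[n],v[0]["xy"]) for n,v in rs.items() if v and v[0]["score"]>.5]
    if len(o)>1: print("   ",tri(o).round(4))
```

```text
3.525 [ 0.5723 -0.0597  0.3183] [[0.275, 0.962, -0.0], [0.962, -0.275, 0.001], [0.0, -0.001, -1.0]]
stand {'scene': [([233.9, 261.3], 0.6)], 'side': [([283.9, 212.9], 0.77)], 'wrist': []}
    [ 0.547  -0.1584 -0.0051]
star {'scene': [([226.7, 241.7], 0.65)], 'side': [([276.5, 181.8], 0.74)], 'wrist': [([311.7, 257.4], 0.96)]}
    [ 0.5832 -0.1723  0.1097]
axis_point {'scene': [([233.1, 222.5], 0.87)], 'side': [([292.7, 186.9], 0.88)], 'wrist': [([243.4, 258.0], 0.89)]}
    [ 0.5053 -0.1442  0.1163]
post_top {'scene': [([311.2, 208.7], 0.87), ([295.4, 279.2], 0.45)], 'side': [([254.3, 200.9], 0.92)], 'wrist': [([218.0, 49.9], 0.9)]}
    [0.5571 0.0874 0.1719]
plunger_tip {'scene': [([256.5, 222.6], 0.41)], 'side': [], 'wrist': [([240.4, 193.4], 0.49)]}
```

View pics/wrist1.png

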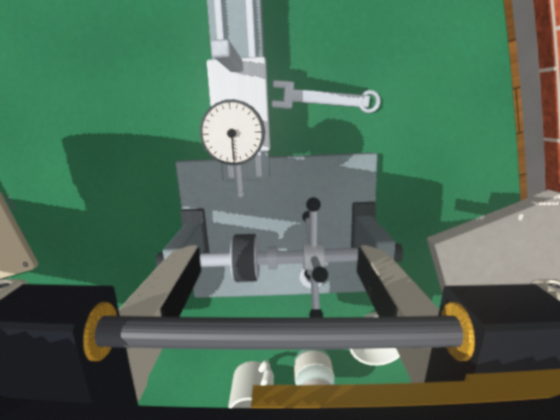

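Wrist view: dial centre is at (232,132) with the needle pointing down at the disc (free). The plunger tip is at (241,193), the disc at (243,258), the star hub at (313,257) with balls at (313,204), (319,273) and (316,314), and the post at (219,48). I'm computing positions from the known heights.

Run:
```python
from h import *
p=cams.read_camera("wrist")
S=at_z(p,[312,257],.110);A=at_z(p,[243.4,258],.110);P=at_z(p,[218.5,50],.168);D=at_z(p,[232,132],.137);T=at_z(p,[240.5,193.5],.110)
for n,v in zip("SAPDT",(S,A,P,D,T)): print(n,v.round(4))
L=at_z(p,[162,256.5],.110);Rr=at_z(p,[397,252.5],.110)
print("axis dir",np.arctan2(*(Rr-L)[1::-1]), "SA",np.arctan2(*(S-A)[1::-1]),np.linalg.norm(S-A))
v=P-D; print("PD yaw", -np.arctan2(v[0],v[1]),np.linalg.norm(v))
yaw=-np.arctan2((P-A)[0],(P-A)[1]); print("PA yaw",yaw)
for yaw in (yaw,np.arctan2(*(S-A)[1::-1])):
    ex=np.array([np.cos(yaw),np.sin(yaw)]);ey=np.array([-ex[1],ex[0]])
    for n,v in zip("SPDT",(S,P,D,T)): print(n,(v-A)[:2]@ex,(v-A)[:2]@ey)
# balls: candidate star angles
```

```text
S [ 0.5869 -0.1699  0.11  ]
A [ 0.4989 -0.1459  0.11  ]
P [0.5572 0.089  0.168 ]
D [0.5408 0.0134 0.137 ]
T [ 0.523  -0.0608  0.11  ]
axis dir -0.2644972169969757 SA -0.2670249706147155 0.09127847254284134
PD yaw -0.21369247986701564 0.08334169538666392
PA yaw -0.2434722464072701
S 0.09125315622233462 -0.0021496579300981917
P 4.824533068015338e-18 0.24195647451713528
D 0.002303473933959626 0.16462903955541522
T 0.0028634829847882883 0.08835255761129625
S 0.09127847254284135 1.049040120005758e-18
P -0.00569820725188233 0.2418893672629612
D -0.0015742688243124362 0.16463762733583018
T 0.000781937756504448 0.08839548939061623
```

Request:
step_arm:
  deltas:
    - {"offset":[4,-1.5,1],"roll":-0.018}
    - {"offset":[4,-1.5,1],"roll":0}
    - {"offset":[4,-1.5,3],"roll":0}
    - {"offset":[1.97,-0.75,3],"roll":0}
    - {"offset":[0,0,3],"roll":0}
    - {"offset":[0,0,0],"roll":0}
  fingers: 5
  grip_force: 15

```text
t: 5.22
tool_pos: [0.5562, 0.0867, 0.2058]
orientation: [-2.491, -1.909, 0.007]
force: [-0.8, -0.5, 0.1]
opening: 0.0502
```

Run:
```python
from h import *
s=robot.read_state(); print(s["t"],s["tool_pos"].round(4))
ps={n:cams.read_camera(n) for n in ("scene","side","wrist")}
save(ps["wrist"],"wrist2")
for n,p in ps.items(): print(n,[(np.round(r["xy"],1).tolist(),round(r["score"],2)) for r in cams.pinpoint(p,"post_top")[:2]])
print(proj(ps["wrist"],s["tool_pos"]))
for n,p in ps.items():
  r=cams.pinpoint(p,"post_top")
  if r: print(n,at_z(p,r[0]["xy"],.168))
```

```text
5.225 [0.5562 0.0867 0.2058]
scene [([309.9, 212.1], 0.81)]
side [([251.9, 198.8], 0.81)]
wrist [([276.2, 232.6], 0.93), ([377.7, 209.2], 0.39)]
[274.57595794 257.21793895]
scene [0.56580997 0.07974481 0.168     ]
side [0.57213053 0.0731604  0.168     ]
wrist [0.55720942 0.08755541 0.168     ]
```

View pics/wrist2.png

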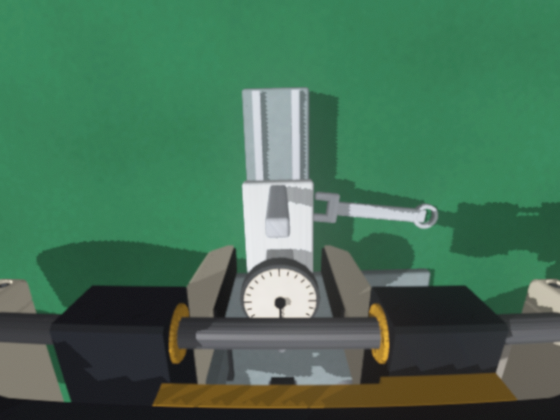

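Wrist view: the post top at (276,232) is centred between the fingers. The bed is upright in the picture, so yaw is right, and the dial shows below at (280,302). I'll descend and grip.

Request:
step_arm:
  deltas:
    - {"offset":[0.05,0.05,3],"roll":0}
    - {"offset":[0,0,3],"roll":0}
    - {"offset":[0,0,2],"roll":0}
    - {"offset":[0,0,0],"roll":0}

```text
t: 6.18
tool_pos: [0.5575, 0.0866, 0.1269]
orientation: [-2.493, -1.908, 0.004]
force: [-0.3, 0.3, 0.4]
opening: 0.05
```

Request:
step_arm:
  deltas:
    - {"offset":[0,0,0],"roll":0}
    - {"offset":[0,0,0],"roll":0}
    - {"offset":[0,0,0],"roll":0}
    - {"offset":[0,0,0],"roll":0}
    - {"offset":[0,0,0],"roll":0}
  fingers: 0
  grip_force: 20

```text
t: 6.8
tool_pos: [0.5578, 0.0872, 0.1294]
orientation: [-2.493, -1.909, 0.002]
force: [-8.4, 0.6, 7.7]
opening: 0.0182
```

Request:
step_arm:
  deltas:
    - {"offset":[-0.3,0,0],"roll":0}
    - {"offset":[-0.5,0,0],"roll":0}
    - {"offset":[-0.6,0,0],"roll":0}
    - {"offset":[-0.6,0,0],"roll":0}
    - {"offset":[-0.6,0,0],"roll":0}
    - {"offset":[-0.6,0,0],"roll":0}
    - {"offset":[-0.6,0,0],"roll":0}
    - {"offset":[-0.6,0,0],"roll":0}
    - {"offset":[-0.6,0,0],"roll":0}
    - {"offset":[-0.6,0,0],"roll":0}
    - {"offset":[-0.4,0,0],"roll":0}
    - {"offset":[0,0,0],"roll":0}

```text
t: 8.3
tool_pos: [0.5437, 0.0297, 0.1294]
orientation: [-2.494, -1.91, -0.003]
force: [0.7, 4.4, 1.2]
opening: 0.0181
```

Run:
```python
from h import *
s=robot.read_state(); print(s["t"],s["tool_pos"].round(4),s["force"].round(1))
p=cams.read_camera("wrist"); save(p,"wrist3")
```

```text
8.3 [0.5437 0.0297 0.1294] [0.7 4.4 1.2]
```

View pics/wrist3.png

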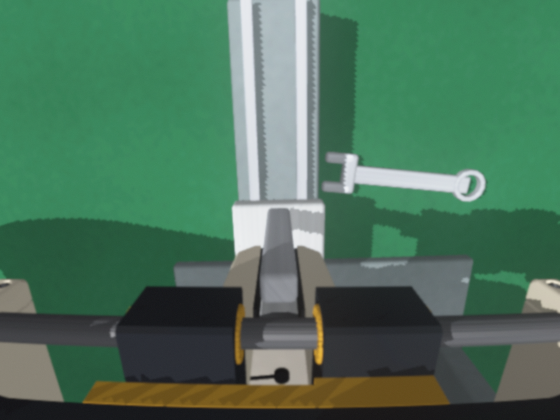

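Wrist view: the dial pivot is at (281,376) and the needle tip at (250,378), about 1.5 rad clockwise from stand -y. That means the plunger is in about 6 mm, so I'll push 5.9 mm more.

Request:
step_arm:
  deltas:
    - {"offset":[-0.2,0,0],"roll":0}
    - {"offset":[-0.2,0,0],"roll":0}
    - {"offset":[-0.19,0,0],"roll":0}
    - {"offset":[0,0,0],"roll":0}
    - {"offset":[0,0,0],"roll":0}

```text
t: 8.98
tool_pos: [0.5424, 0.0241, 0.1294]
orientation: [2.494, 1.91, 0.004]
force: [3.0, 4.7, 1.9]
opening: 0.0179
```

Run:
```python
from h import *
s=robot.read_state(); print(s["t"],s["tool_pos"].round(4),s["force"].round(1))
p=cams.read_camera("wrist")
c=cv2.resize(np.asarray(p["pixels"])[320:420,200:360],None,fx=3,fy=3,interpolation=cv2.INTER_CUBIC)
cv2.imwrite("pics/w4.png",c[:,:,::-1])
```

```text
8.975 [0.5424 0.0241 0.1294] [3.  4.7 1.9]
```

View pics/w4.png

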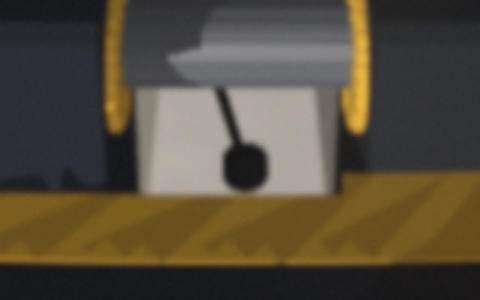

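```bash
cat >> h.py <<'E'
YAW=-0.26; EX=np.array([np.cos(YAW),np.sin(YAW)]); EY=np.array([-EX[1],EX[0]])
A0=np.array([0.4989,-0.1459])   # axis point
def needle2(p,a,b,z=.137):
    """pivot pixel a, tip pixel b -> reading mm (angle cw from stand -y)"""
    v=(at_z(p,b,z)-at_z(p,a,z))[:2]; x,y=v@EX,v@EY
    return (np.arctan2(-x,-y)%(2*np.pi))/.25
E
python3 - <<'E'
from h import *
p=cams.read_camera("wrist")
f=lambda u,v:[200+u/3,320+v/3]
print(needle2(p,f(245,165),f(220,92)), at_z(p,f(245,165),.137), (at_z(p,f(245,165),.137)[:2]-A0)@EY)
E
```

```text
11.536033410667661 [ 0.52369668 -0.0532005   0.137     ] 0.09595861555458364
```

Request:
step_arm:
  deltas:
    - {"offset":[-0.05,0,0],"roll":0}
    - {"offset":[0,0,0],"roll":0}
    - {"offset":[0,0,0],"roll":0}

```text
t: 9.45
tool_pos: [0.5423, 0.0238, 0.1294]
orientation: [-2.494, -1.911, -0.004]
force: [1.8, 6.0, 1.8]
opening: 0.0181
```

Request:
step_arm:
  deltas:
    - {"offset":[0,0,0],"roll":0}
    - {"offset":[0,0,0],"roll":0}
    - {"offset":[0,0,0],"roll":0}
    - {"offset":[0,0,-3],"roll":0}
    - {"offset":[0,0,-5],"roll":0}
    - {"offset":[0,0,-5],"roll":0}
    - {"offset":[0,0,-5],"roll":0}
    - {"offset":[-2,2,0],"roll":0}
    - {"offset":[-3,2,0],"roll":0}
    - {"offset":[-3,1,0],"roll":0}
    - {"offset":[0,0,0],"roll":0}
  fingers: 5

```text
t: 10.82
tool_pos: [0.5687, -0.0696, 0.3082]
orientation: [-2.497, -1.906, 0.001]
force: [-0.1, -0.2, -0.1]
opening: 0.0501
```

Run:
```python
from h import *
s=robot.read_state(); print(s["t"],s["tool_pos"].round(4),s["force"].round(1))
p=cams.read_camera("wrist"); save(p,"wrist5")
for t in ("star","axis_point"): print(t,[(r["xy"],at_z(p,r["xy"],.11).round(4)) for r in cams.pinpoint(p,t)[:1]])
```

```text
10.825 [ 0.5687 -0.0696  0.3082] [-0.1 -0.2 -0.1]
star [([312.9, 255.6], array([ 0.5871, -0.1705,  0.11  ]))]
axis_point [([242.6, 257.8], array([ 0.4987, -0.1494,  0.11  ]))]
```

View pics/wrist5.png

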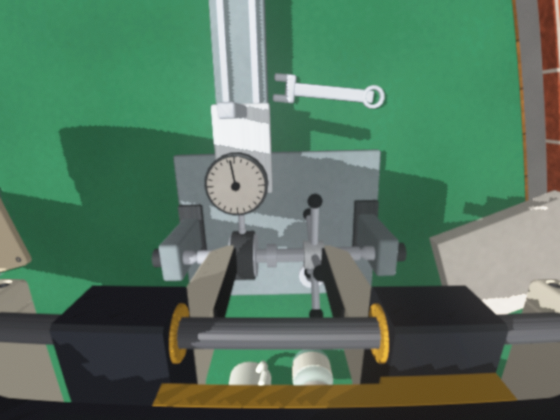

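Wrist view: the needle points almost to stand +y (pivot (236,187), tip (231,160)), so the plunger reads about 11.8 mm. Star balls are visible at (315,201) and (316,314). Next I'll move to the start of the push, on the -y side of the star, with the fingers closed.

Request:
step_arm:
  deltas:
    - {"offset":[-4.5,1.1,0],"roll":0}
    - {"offset":[-4.5,1.1,0],"roll":0}
    - {"offset":[-4.5,1.1,0],"roll":0}
    - {"offset":[-4.2,1.0,0],"roll":0}
    - {"offset":[0,0,0],"roll":0}
  fingers: 0
  grip_force: 10

```text
t: 11.6
tool_pos: [0.5638, -0.2513, 0.3082]
orientation: [-2.496, -1.907, 0.001]
force: [0.3, 0.6, 1.5]
opening: 0.0044
```

```bash
cat >> h.py <<'E'
S0=np.array([0.587,-0.170])
def balls(th,S=S0):
    return [np.r_[S+.075*np.sin(a)*EY,.110+.075*np.cos(a)] for a in th+np.arange(5)*2*np.pi/5]
def star_angle(p):
    """star angle mod 72 deg: dark balls against grey stand, with small shift search"""
    g=cv2.GaussianBlur(cv2.cvtColor(np.asarray(p["pixels"]),cv2.COLOR_RGB2GRAY),(0,0),2).astype(float)
    res=[]
    for dx in np.arange(-.006,.0061,.002):
      for dy in np.arange(-.006,.0061,.002):
        for th in np.radians(np.arange(-36,36,1)):
            c=0
            for P in sorted(balls(th,S0+dx*EX+dy*EY),key=lambda q:-q[2])[:2]:
                u,v=proj(p,P)
                c+=cv2.getRectSubPix(g.astype(np.float32),(1,1),(float(u),float(v)))[0,0]
            res.append((c+1e5*(dx*dx+dy*dy),np.degrees(th),dx,dy))
    res.sort(); return res[0]
def read_dial(p,zd=.137):
    """rectified top view of dial, needle reading mm; prints centre"""
    g=cv2.cvtColor(np.asarray(p["pixels"]),cv2.COLOR_RGB2GRAY)
    n=0.0005; r=np.arange(-130,131)*n
    c=A0+.096*EY
    pts=np.array([[proj(p,np.r_[c+a*EX+b*EY,zd]) for a in r] for b in -r]).astype(np.float32)
    im=cv2.remap(g,pts[...,0],pts[...,1],cv2.INTER_CUBIC)   # up = stand +y, right = stand +x
    return im
E
python3 - <<'E'
from h import *
s=robot.read_state(); print(s["t"],s["tool_pos"].round(4),s["force"].round(1))
p=cams.read_camera("wrist"); im=read_dial(p)
print(star_angle(p), [(r["xy"],at_z(p,r["xy"],.11).round(4)) for r in cams.pinpoint(p,"star")[:1]])
o=np.asarray(p["pixels"])[:,:,::-1].copy()
th=np.radians(star_angle(p)[1])
for P in balls(th): cv2.circle(o,tuple(int(x) for x in proj(p,P)),4,(0,0,255),1)
im=cv2.cvtColor(im,cv2.COLOR_GRAY2BGR); im=cv2.copyMakeBorder(im,0,420-261,0,0,cv2.BORDER_CONSTANT)
cv2.imwrite("pics/w6.png",np.hstack([o[:,:530],im]))
E
```

```text
11.6 [ 0.5638 -0.2513  0.3082] [0.3 0.6 1.5]
(np.float64(96.30258178710938), np.float64(14.0), np.float64(0.0), np.float64(0.0)) [([278.0, 110.2], array([ 0.5863, -0.1674,  0.11  ]))]
```

View pics/w6.png

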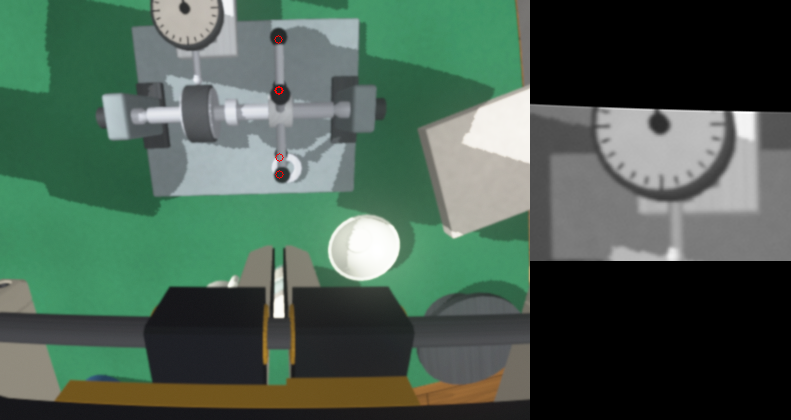

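The dial sits at the top edge at (185,8), and the balls are at (279,37), (280,94) and (282,174), which puts the arms at about +12°, +84° and -60°. I'll push the +12° arm toward the gauge with the fingertip at z≈0.155.

Request:
step_arm:
  deltas:
    - {"offset":[5.9,-0.15,0],"roll":0}
    - {"offset":[0,0,5],"roll":0}
    - {"offset":[0,0,5],"roll":0}
    - {"offset":[0,0,4.5],"roll":0}
    - {"offset":[0.2,0,0.8],"roll":0}
    - {"offset":[0.5,0,0],"roll":0}
    - {"offset":[0.5,0,0],"roll":0}
    - {"offset":[0.5,0,0],"roll":0}
    - {"offset":[0.5,0,0],"roll":0}
    - {"offset":[0.5,0,0],"roll":0}

```text
t: 12.95
tool_pos: [0.5857, -0.1669, 0.1565]
orientation: [2.493, 1.908, 0.0]
force: [1.0, -4.6, -0.1]
opening: 0.0006
```

Request:
step_arm:
  deltas:
    - {"offset":[0.5,0,0],"roll":0}

```text
t: 13.08
tool_pos: [0.5866, -0.1618, 0.1557]
orientation: [2.494, 1.909, -0.001]
force: [-0.7, -4.2, -0.8]
opening: 0.0008
```

Request:
step_arm:
  deltas:
    - {"offset":[0.5,0,0],"roll":0}
    - {"offset":[0.5,0,0],"roll":0}

```text
t: 13.32
tool_pos: [0.5887, -0.1515, 0.1553]
orientation: [-2.494, -1.909, 0.001]
force: [-0.2, -3.6, -0.2]
opening: -0.0
```

Request:
step_arm:
  deltas:
    - {"offset":[0.5,0,0],"roll":0}
    - {"offset":[0.5,0,0],"roll":0}
    - {"offset":[0.5,0,0],"roll":0}
    - {"offset":[0,0,0],"roll":0}

```text
t: 13.82
tool_pos: [0.5934, -0.1364, 0.1559]
orientation: [-2.494, -1.911, -0.002]
force: [-0.3, -0.3, 2.1]
opening: 0.0004
```

Request:
step_arm:
  deltas:
    - {"offset":[-0.4,0,-1],"roll":0}
    - {"offset":[0,0,-5],"roll":0}
    - {"offset":[0,0,-5],"roll":0}
    - {"offset":[-3.5,0,-4.3],"roll":0}
    - {"offset":[-3.5,0,0],"roll":0}
    - {"offset":[0,0,0],"roll":0}

```text
t: 14.58
tool_pos: [0.5732, -0.2109, 0.3099]
orientation: [2.496, 1.905, 0.001]
force: [0.3, 0.6, 0.6]
opening: 0.0003
```

```bash
cat >> h.py <<'E'
def needle(p,out=None):
    im=read_dial(p).astype(np.uint8)
    # face centre via circle fit on the bright face, then darkest ray
    c=cv2.HoughCircles(cv2.GaussianBlur(im,(0,0),1.5),cv2.HOUGH_GRADIENT,1,200,param1=80,param2=12,minRadius=60,maxRadius=76)
    if c is None: return None,im
    b=im.astype(np.float32); cx,cy,r=c[0,0]
    # refine by the dark hub blob near the centre
    y,x=np.mgrid[:im.shape[0],:im.shape[1]]; w=((x-cx)**2+(y-cy)**2<22**2)&(im<80)
    w=cv2.morphologyEx(w.astype(np.uint8),cv2.MORPH_OPEN,np.ones((7,7),np.uint8))>0
    if w.sum()>20: cx,cy=x[w].mean(),y[w].mean()
    a=np.radians(np.arange(0,360,1)); s=np.zeros(360)
    for q in np.arange(16,42,1.): s+=[cv2.getRectSubPix(b,(3,3),(float(cx-q*np.sin(t)),float(cy+q*np.cos(t)))).mean() for t in a]
    s=s-s.max()*0; k=np.argmin(s); d=np.arange(-8,9); wt=np.clip(np.median(s)-s[(k+d)%360],0,None)
    ang=np.radians(k+(wt*d).sum()/wt.sum())
    cv2.circle(im,(int(cx),int(cy)),3,255,-1); cv2.line(im,(int(cx),int(cy)),(int(cx-40*np.sin(ang)),int(cy+40*np.cos(ang))),255,1)
    return (ang%(2*np.pi))/.25,im
def look(name=None):
    s=robot.read_state(); p=cams.read_camera("wrist"); n,im=needle(p); sa=star_angle(p)
    d=s["tool_pos"][:2]-S0
    print("t %.2f tcp stand x,y,z %.4f %.4f %.4f"%(s["t"],d@EX,d@EY,s["tool_pos"][2]),"plunger",n,"star",sa)
    import json; open("log.txt","a").write(json.dumps([s["t"],None if n is None else float(n),float(sa[1])])+"\n")
    if name:
        o=np.asarray(p["pixels"])[:,:,::-1].copy()
        for P in balls(np.radians(sa[1]),S0+sa[2]*EX+sa[3]*EY): cv2.circle(o,tuple(int(x) for x in proj(p,P)),4,(0,0,255),1)
        im=cv2.copyMakeBorder(cv2.cvtColor(im,cv2.COLOR_GRAY2BGR),0,420-261,0,0,cv2.BORDER_CONSTANT)
        cv2.imwrite("pics/%s.png"%name,np.hstack([o[:,:530],im]))
E
python3 -c "
from h import *
look('w7')"
```

```text
t 14.57 tcp stand x,y,z -0.0028 -0.0431 0.3099 plunger 9.791867909086946 star (np.float64(94.14807891845703), np.float64(-22.0), np.float64(0.0), np.float64(0.0))
```

View pics/w7.png

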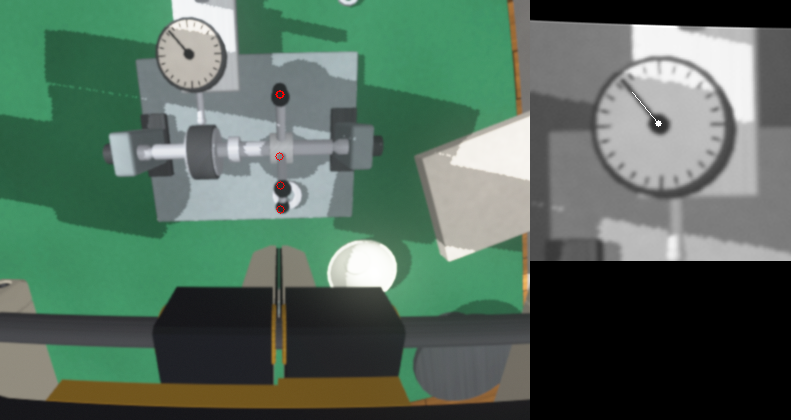

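Wrist view: dial at (190,54) and the needle line tracks well at 9.8 mm. The balls at (281,95) and (281,187) match the model with the star at -22°. The star turned about 36° and the forces stayed near 4 N, so I'll continue with full strokes.

Request:
step_arm:
  deltas:
    - {"offset":[-2.2,0.2,2],"roll":0}
    - {"offset":[0,0,5],"roll":0}
    - {"offset":[0,0,5],"roll":0}
    - {"offset":[0,0,3.3],"roll":0}
    - {"offset":[0.6,0,0],"roll":0}
    - {"offset":[0.6,0,0],"roll":0}
    - {"offset":[0.6,0,0],"roll":0}
    - {"offset":[0.6,0,0],"roll":0}
    - {"offset":[0.6,0,0],"roll":0}
    - {"offset":[0.6,0,0],"roll":0}
    - {"offset":[0.6,0,0],"roll":0}
    - {"offset":[0.6,0,0],"roll":0}

```text
t: 16.12
tool_pos: [0.5823, -0.1836, 0.1553]
orientation: [-2.494, -1.909, 0.0]
force: [-0.9, -3.2, 2.9]
opening: 0.0008
```

Request:
step_arm:
  deltas:
    - {"offset":[0.6,0,0],"roll":0}
    - {"offset":[0.6,0,0],"roll":0}
    - {"offset":[0.6,0,0],"roll":0}
    - {"offset":[0.6,0,0],"roll":0}
    - {"offset":[0.6,0,0],"roll":0}
    - {"offset":[0.6,0,0],"roll":0}
    - {"offset":[0.6,0,0],"roll":0}
    - {"offset":[0.5,0,0],"roll":0}
    - {"offset":[0,0,0],"roll":0}

```text
t: 17.25
tool_pos: [0.5949, -0.1379, 0.1559]
orientation: [-2.494, -1.91, -0.001]
force: [-0.4, -0.7, 0.1]
opening: 0.0006
```

Request:
step_arm:
  deltas:
    - {"offset":[-0.4,0,-1],"roll":0}
    - {"offset":[0,0,-5],"roll":0}
    - {"offset":[0,0,-5],"roll":0}
    - {"offset":[-3.5,0,-4.3],"roll":0}
    - {"offset":[-3.3,0,0],"roll":0}
    - {"offset":[0,0,0],"roll":0}

```text
t: 18.0
tool_pos: [0.5755, -0.2103, 0.31]
orientation: [2.496, 1.906, 0.001]
force: [0.0, 0.4, -1.2]
opening: 0.0002
```

```bash
python3 -c "
from h import *
look('w8')"
```

```text
t 18.00 tcp stand x,y,z -0.0008 -0.0420 0.3100 plunger 8.991481010195393 star (np.float64(94.28532409667969), np.float64(-23.0), np.float64(0.0), np.float64(0.0))
```

Request:
step_arm:
  deltas:
    - {"offset":[-2.3,0,2],"roll":0}
    - {"offset":[0,0,5],"roll":0}
    - {"offset":[0,0,5],"roll":0}
    - {"offset":[0,0,3.3],"roll":0}
    - {"offset":[0.6,0,0],"roll":0}
    - {"offset":[0.6,0,0],"roll":0}
    - {"offset":[0.6,0,0],"roll":0}
    - {"offset":[0.6,0,0],"roll":0}
    - {"offset":[0.6,0,0],"roll":0}
    - {"offset":[0.6,0,0],"roll":0}
    - {"offset":[0.6,0,0],"roll":0}
    - {"offset":[0.6,0,0],"roll":0}

```text
t: 19.55
tool_pos: [0.5823, -0.1835, 0.1553]
orientation: [-2.494, -1.909, 0.0]
force: [-0.8, -2.6, 2.0]
opening: 0.0004
```

Request:
step_arm:
  deltas:
    - {"offset":[0.6,0,0],"roll":0}
    - {"offset":[0.6,0,0],"roll":0}
    - {"offset":[0.6,0,0],"roll":0}
    - {"offset":[0.6,0,0],"roll":0}
    - {"offset":[0.6,0,0],"roll":0}
    - {"offset":[0.6,0,0],"roll":0}
    - {"offset":[0.6,0,0],"roll":0}
    - {"offset":[0.5,0,0],"roll":0}
    - {"offset":[0,0,0],"roll":0}

```text
t: 20.68
tool_pos: [0.5949, -0.1379, 0.1559]
orientation: [-2.494, -1.91, -0.001]
force: [-0.4, -0.4, 0.7]
opening: 0.0009
```

Request:
step_arm:
  deltas:
    - {"offset":[-0.4,0,-1],"roll":0}
    - {"offset":[0,0,-5],"roll":0}
    - {"offset":[0,0,-5],"roll":0}
    - {"offset":[-3.5,0,-4.3],"roll":0}
    - {"offset":[-3.3,0,0],"roll":0}
    - {"offset":[0,0,0],"roll":0}

```text
t: 21.42
tool_pos: [0.5755, -0.2104, 0.31]
orientation: [2.496, 1.905, 0.001]
force: [-0.1, 0.0, -0.5]
opening: 0.0003
```

```bash
python3 -c "
from h import *
look('w9')"
```

```text
t 21.43 tcp stand x,y,z -0.0008 -0.0420 0.3100 plunger 12.841266701232911 star (np.float64(95.71857452392578), np.float64(-22.0), np.float64(0.0), np.float64(0.0))
```

Request:
step_arm:
  deltas:
    - {"offset":[-2.3,0,2],"roll":0}
    - {"offset":[0,0,5],"roll":0}
    - {"offset":[0,0,5],"roll":0}
    - {"offset":[0,0,3.3],"roll":0}
    - {"offset":[0.6,0,0],"roll":0}
    - {"offset":[0.6,0,0],"roll":0}
    - {"offset":[0.6,0,0],"roll":0}
    - {"offset":[0.6,0,0],"roll":0}
    - {"offset":[0.6,0,0],"roll":0}
    - {"offset":[0.6,0,0],"roll":0}
    - {"offset":[0.6,0,0],"roll":0}
    - {"offset":[0.6,0,0],"roll":0}

```text
t: 22.98
tool_pos: [0.5823, -0.1835, 0.1553]
orientation: [-2.494, -1.909, 0.0]
force: [-1.1, -3.4, 1.6]
opening: 0.0007
```

Request:
step_arm:
  deltas:
    - {"offset":[0.6,0,0],"roll":0}
    - {"offset":[0.6,0,0],"roll":0}
    - {"offset":[0.6,0,0],"roll":0}
    - {"offset":[0.6,0,0],"roll":0}
    - {"offset":[0.6,0,0],"roll":0}
    - {"offset":[0.6,0,0],"roll":0}
    - {"offset":[0.6,0,0],"roll":0}
    - {"offset":[0.5,0,0],"roll":0}
    - {"offset":[0,0,0],"roll":0}

```text
t: 24.1
tool_pos: [0.595, -0.1379, 0.1559]
orientation: [-2.493, -1.91, -0.001]
force: [-0.8, -0.4, 0.4]
opening: 0.0003
```

Request:
step_arm:
  deltas:
    - {"offset":[-0.4,0,-1],"roll":0}
    - {"offset":[0,0,-5],"roll":0}
    - {"offset":[0,0,-5],"roll":0}
    - {"offset":[-3.5,0,-4.3],"roll":0}
    - {"offset":[-3.3,0,0],"roll":0}
    - {"offset":[0,0,0],"roll":0}

```text
t: 24.85
tool_pos: [0.5755, -0.2104, 0.31]
orientation: [2.496, 1.905, 0.001]
force: [-0.3, -0.4, -1.5]
opening: 0.0008
```

```bash
python3 -c "
from h import *
look('w10')"
```

```text
t 24.85 tcp stand x,y,z -0.0008 -0.0420 0.3100 plunger 16.497253869813314 star (np.float64(95.0), np.float64(-24.000000000000004), np.float64(0.0), np.float64(0.0))
```

Request:
step_arm:
  deltas:
    - {"offset":[-2.3,0,2],"roll":0}
    - {"offset":[0,0,5],"roll":0}
    - {"offset":[0,0,5],"roll":0}
    - {"offset":[0,0,3.3],"roll":0}
    - {"offset":[0.6,0,0],"roll":0}
    - {"offset":[0.6,0,0],"roll":0}
    - {"offset":[0.6,0,0],"roll":0}
    - {"offset":[0.6,0,0],"roll":0}
    - {"offset":[0.6,0,0],"roll":0}
    - {"offset":[0.6,0,0],"roll":0}
    - {"offset":[0.6,0,0],"roll":0}
    - {"offset":[0.6,0,0],"roll":0}

```text
t: 26.4
tool_pos: [0.5823, -0.1835, 0.1553]
orientation: [-2.494, -1.909, 0.0]
force: [0.4, -2.4, 1.5]
opening: 0.0005
```

Request:
step_arm:
  deltas:
    - {"offset":[0.6,0,0],"roll":0}
    - {"offset":[0.6,0,0],"roll":0}
    - {"offset":[0.6,0,0],"roll":0}
    - {"offset":[0.6,0,0],"roll":0}
    - {"offset":[0.6,0,0],"roll":0}
    - {"offset":[0.6,0,0],"roll":0}
    - {"offset":[0.6,0,0],"roll":0}
    - {"offset":[0.5,0,0],"roll":0}
    - {"offset":[0,0,0],"roll":0}

```text
t: 27.52
tool_pos: [0.5949, -0.1379, 0.1558]
orientation: [-2.493, -1.91, -0.001]
force: [0.5, 0.3, 1.0]
opening: 0.0001
```

Request:
step_arm:
  deltas:
    - {"offset":[-0.4,0,-1],"roll":0}
    - {"offset":[0,0,-5],"roll":0}
    - {"offset":[0,0,-5],"roll":0}
    - {"offset":[-3.5,0,-4.3],"roll":0}
    - {"offset":[-3.3,0,0],"roll":0}
    - {"offset":[0,0,0],"roll":0}

```text
t: 28.28
tool_pos: [0.5755, -0.2104, 0.31]
orientation: [2.496, 1.905, 0.001]
force: [-0.1, 0.0, -0.6]
opening: 0.0004
```

```bash
python3 -c "
from h import *
look('w11')"; cat log.txt
```

```text
t 28.27 tcp stand x,y,z -0.0008 -0.0420 0.3100 plunger 14.507328425295523 star (np.float64(95.0168228149414), np.float64(-23.0), np.float64(0.0), np.float64(0.0))
[14.575, 9.791867909086946, -22.0]
[18.0, 8.991481010195393, -23.0]
[21.425, 12.841266701232911, -22.0]
[24.85, 16.497253869813314, -24.000000000000004]
[28.275, 14.507328425295523, -23.0]
```

Five readings 72° apart fit a + 4.0·cos with mean 12.5 mm and amplitude 3.99 mm (expected 4). The high side is 228° past the first sample, and I'm at 288°, about 325° past the start. I'll keep going: four more strokes, then about 12°.

Request:
step_arm:
  deltas:
    - {"offset":[-2.3,0,2],"roll":0}
    - {"offset":[0,0,5],"roll":0}
    - {"offset":[0,0,5],"roll":0}
    - {"offset":[0,0,3.3],"roll":0}
    - {"offset":[0.6,0,0],"roll":0}
    - {"offset":[0.6,0,0],"roll":0}
    - {"offset":[0.6,0,0],"roll":0}
    - {"offset":[0.6,0,0],"roll":0}
    - {"offset":[0.6,0,0],"roll":0}
    - {"offset":[0.6,0,0],"roll":0}
    - {"offset":[0.6,0,0],"roll":0}
    - {"offset":[0.6,0,0],"roll":0}

```text
t: 29.82
tool_pos: [0.5823, -0.1836, 0.1554]
orientation: [-2.494, -1.91, 0.0]
force: [-0.1, -2.9, 1.7]
opening: 0.0004
```

Request:
step_arm:
  deltas:
    - {"offset":[0.6,0,0],"roll":0}
    - {"offset":[0.6,0,0],"roll":0}
    - {"offset":[0.6,0,0],"roll":0}
    - {"offset":[0.6,0,0],"roll":0}
    - {"offset":[0.6,0,0],"roll":0}
    - {"offset":[0.6,0,0],"roll":0}
    - {"offset":[0.6,0,0],"roll":0}
    - {"offset":[0.5,0,0],"roll":0}
    - {"offset":[0,0,0],"roll":0}

```text
t: 30.95
tool_pos: [0.595, -0.1379, 0.1559]
orientation: [-2.494, -1.91, -0.001]
force: [-0.4, -1.1, 0.6]
opening: 0.0007
```

Request:
step_arm:
  deltas:
    - {"offset":[-0.4,0,-1],"roll":0}
    - {"offset":[0,0,-5],"roll":0}
    - {"offset":[0,0,-5],"roll":0}
    - {"offset":[-3.5,0,-4.3],"roll":0}
    - {"offset":[-3.3,0,0],"roll":0}
    - {"offset":[0,0,0],"roll":0}

```text
t: 31.7
tool_pos: [0.5755, -0.2104, 0.31]
orientation: [2.496, 1.905, 0.001]
force: [-0.7, 0.3, -1.1]
opening: 0.0004
```

```bash
python3 -c "
from h import *
look('w12')"
```

```text
t 31.70 tcp stand x,y,z -0.0008 -0.0420 0.3100 plunger 9.845440759579308 star (np.float64(94.26882934570312), np.float64(-23.0), np.float64(0.0), np.float64(0.0))
```

Request:
step_arm:
  deltas:
    - {"offset":[-2.3,0,2],"roll":0}
    - {"offset":[0,0,5],"roll":0}
    - {"offset":[0,0,5],"roll":0}
    - {"offset":[0,0,3.3],"roll":0}
    - {"offset":[0.6,0,0],"roll":0}
    - {"offset":[0.6,0,0],"roll":0}
    - {"offset":[0.6,0,0],"roll":0}
    - {"offset":[0.6,0,0],"roll":0}
    - {"offset":[0.6,0,0],"roll":0}
    - {"offset":[0.6,0,0],"roll":0}
    - {"offset":[0.6,0,0],"roll":0}
    - {"offset":[0.6,0,0],"roll":0}

```text
t: 33.25
tool_pos: [0.5823, -0.1835, 0.1553]
orientation: [-2.494, -1.909, 0.0]
force: [-0.5, -3.7, 2.2]
opening: 0.0006
```

Request:
step_arm:
  deltas:
    - {"offset":[0.6,0,0],"roll":0}
    - {"offset":[0.6,0,0],"roll":0}
    - {"offset":[0.6,0,0],"roll":0}
    - {"offset":[0.6,0,0],"roll":0}
    - {"offset":[0.6,0,0],"roll":0}
    - {"offset":[0.6,0,0],"roll":0}
    - {"offset":[0.6,0,0],"roll":0}
    - {"offset":[0.5,0,0],"roll":0}
    - {"offset":[0,0,0],"roll":0}

```text
t: 34.38
tool_pos: [0.595, -0.1379, 0.1559]
orientation: [-2.493, -1.91, -0.001]
force: [0.1, -0.8, 0.3]
opening: 0.0001
```

Request:
step_arm:
  deltas:
    - {"offset":[-0.4,0,-1],"roll":0}
    - {"offset":[0,0,-5],"roll":0}
    - {"offset":[0,0,-5],"roll":0}
    - {"offset":[-3.5,0,-4.3],"roll":0}
    - {"offset":[-3.3,0,0],"roll":0}
    - {"offset":[0,0,0],"roll":0}

```text
t: 35.12
tool_pos: [0.5755, -0.2104, 0.31]
orientation: [2.496, 1.906, 0.001]
force: [-0.2, 0.2, -0.8]
opening: 0.0003
```

```bash
python3 -c "
from h import *
look()"
```

```text
t 35.12 tcp stand x,y,z -0.0008 -0.0420 0.3100 plunger 8.991031058958487 star (np.float64(95.0), np.float64(-25.0), np.float64(0.0), np.float64(0.0))
```

Request:
step_arm:
  deltas:
    - {"offset":[-2.3,0,2],"roll":0}
    - {"offset":[0,0,5],"roll":0}
    - {"offset":[0,0,5],"roll":0}
    - {"offset":[0,0,3.3],"roll":0}
    - {"offset":[0.6,0,0],"roll":0}
    - {"offset":[0.6,0,0],"roll":0}
    - {"offset":[0.6,0,0],"roll":0}
    - {"offset":[0.6,0,0],"roll":0}
    - {"offset":[0.6,0,0],"roll":0}
    - {"offset":[0.6,0,0],"roll":0}
    - {"offset":[0.6,0,0],"roll":0}
    - {"offset":[0.6,0,0],"roll":0}

```text
t: 36.67
tool_pos: [0.5823, -0.1836, 0.1553]
orientation: [-2.494, -1.909, 0.0]
force: [-1.5, -4.5, 2.5]
opening: 0.0006
```

Request:
step_arm:
  deltas:
    - {"offset":[0.6,0,0],"roll":0}
    - {"offset":[0.6,0,0],"roll":0}
    - {"offset":[0.6,0,0],"roll":0}
    - {"offset":[0.6,0,0],"roll":0}
    - {"offset":[0.6,0,0],"roll":0}
    - {"offset":[0.6,0,0],"roll":0}
    - {"offset":[0.6,0,0],"roll":0}
    - {"offset":[0.5,0,0],"roll":0}
    - {"offset":[0,0,0],"roll":0}

```text
t: 37.8
tool_pos: [0.5949, -0.1379, 0.1559]
orientation: [-2.493, -1.91, -0.001]
force: [0.2, -0.4, 1.0]
opening: 0.0003
```

Request:
step_arm:
  deltas:
    - {"offset":[-0.4,0,-1],"roll":0}
    - {"offset":[0,0,-5],"roll":0}
    - {"offset":[0,0,-5],"roll":0}
    - {"offset":[-3.5,0,-4.3],"roll":0}
    - {"offset":[-3.3,0,0],"roll":0}
    - {"offset":[0,0,0],"roll":0}

```text
t: 38.55
tool_pos: [0.5755, -0.2104, 0.31]
orientation: [2.496, 1.906, 0.001]
force: [-0.1, 0.4, 0.2]
opening: 0.0003
```

```bash
python3 -c "
from h import *
look()"
```

```text
t 38.55 tcp stand x,y,z -0.0008 -0.0420 0.3100 plunger 12.83977706343982 star (np.float64(95.0821762084961), np.float64(-23.0), np.float64(0.0), np.float64(0.0))
```

Request:
step_arm:
  deltas:
    - {"offset":[-2.3,0,2],"roll":0}
    - {"offset":[0,0,5],"roll":0}
    - {"offset":[0,0,5],"roll":0}
    - {"offset":[0,0,3.3],"roll":0}
    - {"offset":[0.6,0,0],"roll":0}
    - {"offset":[0.6,0,0],"roll":0}
    - {"offset":[0.6,0,0],"roll":0}
    - {"offset":[0.6,0,0],"roll":0}
    - {"offset":[0.6,0,0],"roll":0}
    - {"offset":[0.6,0,0],"roll":0}
    - {"offset":[0.6,0,0],"roll":0}
    - {"offset":[0.6,0,0],"roll":0}

```text
t: 40.1
tool_pos: [0.5823, -0.1835, 0.1554]
orientation: [-2.494, -1.91, 0.0]
force: [-0.5, -3.0, 1.7]
opening: 0.0005
```

Request:
step_arm:
  deltas:
    - {"offset":[0.6,0,0],"roll":0}
    - {"offset":[0.6,0,0],"roll":0}
    - {"offset":[0.6,0,0],"roll":0}
    - {"offset":[0.6,0,0],"roll":0}
    - {"offset":[0.6,0,0],"roll":0}
    - {"offset":[0.6,0,0],"roll":0}
    - {"offset":[0.6,0,0],"roll":0}
    - {"offset":[0.5,0,0],"roll":0}
    - {"offset":[0,0,0],"roll":0}

```text
t: 41.22
tool_pos: [0.595, -0.1379, 0.1559]
orientation: [-2.493, -1.91, -0.001]
force: [0.2, -1.4, 0.1]
opening: 0.0004
```

Request:
step_arm:
  deltas:
    - {"offset":[-0.4,0,-1],"roll":0}
    - {"offset":[0,0,-5],"roll":0}
    - {"offset":[0,0,-5],"roll":0}
    - {"offset":[-3.5,0,-4.3],"roll":0}
    - {"offset":[-3.3,0,0],"roll":0}
    - {"offset":[0,0,0],"roll":0}

```text
t: 41.98
tool_pos: [0.5755, -0.2104, 0.31]
orientation: [2.496, 1.906, 0.001]
force: [0.2, 0.0, -1.0]
opening: 0.0005
```

```bash
cat >> h.py <<'E'
def ball_ang(p,guess):
    """angle (deg) of the upper balls from dark blob centroids near the guess (deg)"""
    g=cv2.cvtColor(np.asarray(p["pixels"]),cv2.COLOR_RGB2GRAY).astype(float); y,x=np.mgrid[:420,:560]; out=[]
    for k in (0,72):
        u,v=proj(p,balls(np.radians(guess+k))[0]); 
        for _ in range(5):
            w=np.clip(90-g,0,None)*((x-u)**2+(y-v)**2<13**2); u,v=(w*x).sum()/w.sum(),(w*y).sum()/w.sum()
        t=np.radians(np.arange(guess-25,guess+25,.1)+k)
        out.append(round(float(np.degrees(t[np.argmin([abs(proj(p,balls(a)[0])[1]-v) for a in t])])-k),1))
    return out
E
python3 -c "
from h import *
look('w13'); p=cams.read_camera('wrist'); print(ball_ang(p,-23))"
```

```text
t 41.98 tcp stand x,y,z -0.0008 -0.0420 0.3100 plunger 16.494805087094015 star (np.float64(95.04051208496094), np.float64(-23.0), np.float64(0.0), np.float64(0.0))
[-25.3, -21.6]
```

Request:
step_arm:
  deltas:
    - {"offset":[-2.3,0,2],"roll":0}
    - {"offset":[0,0,5],"roll":0}
    - {"offset":[0,0,5],"roll":0}
    - {"offset":[0,0,3.3],"roll":0}
    - {"offset":[0.6,0,0],"roll":0}
    - {"offset":[0.6,0,0],"roll":0}
    - {"offset":[0.5,0,0],"roll":0}
    - {"offset":[0.4,0,0],"roll":0}
    - {"offset":[0,0,0],"roll":0}

```text
t: 43.2
tool_pos: [0.5764, -0.2104, 0.1572]
orientation: [2.492, 1.909, 0.002]
force: [0.1, -2.9, 1.6]
opening: 0.0003
```

Request:
step_arm:
  deltas:
    - {"offset":[-1,0,0],"roll":0}
    - {"offset":[0,0,-5],"roll":0}
    - {"offset":[0,0,-5],"roll":0}
    - {"offset":[1.2,0,-5.3],"roll":0}
    - {"offset":[0,0,0],"roll":0}

```text
t: 43.82
tool_pos: [0.5778, -0.2087, 0.3145]
orientation: [2.488, 1.906, 0.007]
force: [0.6, 0.3, 1.1]
opening: 0.0006
```

```bash
python3 -c "
from h import *
look('w14'); p=cams.read_camera('wrist'); print(ball_ang(p,-18))"
```

```text
t 43.83 tcp stand x,y,z 0.0011 -0.0398 0.3145 plunger 16.62955411771974 star (np.float64(92.02894592285156), np.float64(-17.0), np.float64(0.0), np.float64(0.0))
[-18.4, -17.4]
```

Request:
step_arm:
  deltas:
    - {"offset":[-2.2,-0.15,2],"roll":0}
    - {"offset":[0,0,5],"roll":0}
    - {"offset":[0,0,5],"roll":0}
    - {"offset":[0,0,3.5],"roll":0}
    - {"offset":[0.6,0,0],"roll":0}
    - {"offset":[0.6,0,0],"roll":0}
    - {"offset":[0.5,0,0],"roll":0}
    - {"offset":[0.5,0,0],"roll":0}
    - {"offset":[0.4,0,0],"roll":0}
    - {"offset":[0.25,0,0],"roll":0}
    - {"offset":[0,0,0],"roll":0}

```text
t: 45.3
tool_pos: [0.5763, -0.2015, 0.1538]
orientation: [2.494, 1.91, 0.001]
force: [-0.1, -2.2, 1.2]
opening: 0.0006
```

Request:
step_arm:
  deltas:
    - {"offset":[-1,0,0],"roll":0}
    - {"offset":[0,0,-5],"roll":0}
    - {"offset":[0,0,-5],"roll":0}
    - {"offset":[0.2,0,-5.3],"roll":0}
    - {"offset":[0,0,0],"roll":0}

```text
t: 45.92
tool_pos: [0.5758, -0.2104, 0.3124]
orientation: [2.489, 1.905, 0.007]
force: [0.7, 0.0, 0.1]
opening: 0.0004
```

```bash
python3 -c "
from h import *
look('w15'); p=cams.read_camera('wrist'); print(ball_ang(p,-12))"
```

```text
t 45.92 tcp stand x,y,z -0.0004 -0.0419 0.3124 plunger 16.615147904856062 star (np.float64(94.4), np.float64(-11.0), np.float64(-0.002), np.float64(0.0))
[-11.2, -9.8]
```

View pics/w15.png

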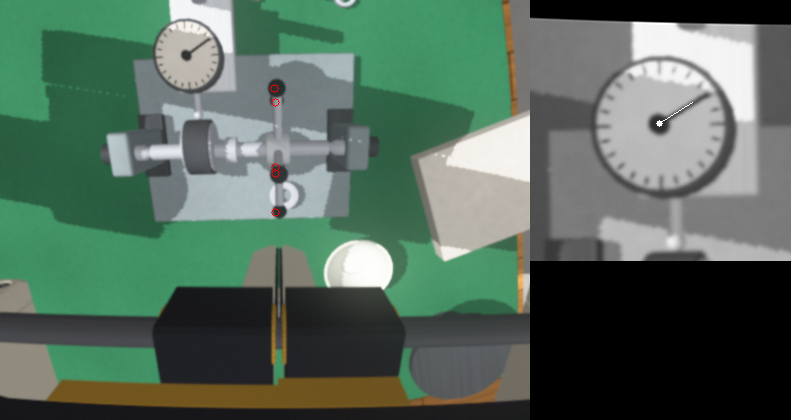

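Wrist view: the needle on the dial at (187,55) reads 16.6 mm, which is the top of the swing. Upper balls are at (276,88) and (278,175), the bearing is at (285,195) and the hand is clear. The star is 12-13° past the last stroke end against a fitted 11.9°, so I'm handing in.

```bash
python3 -c "
from plant import robot
print(robot.read_state()['force'].round(1)); print(robot.close_job())"
```

```text
[ 0.3 -0.8 -0.2]
the job is handed in; nothing more can be done
None
```

The disc is left with its high side at the plunger and the gauge bearing on it. I handed the job in at about 46 s with the hand clear and the wrist force near zero.

- **Gauge:** I slid it in by its post until the dial read about 11.8 mm.
- **Turning:** I turned the spindle about 1¾ turns towards the gauge with closed-finger pushes on the upper arms. Wrist forces stayed under about 6 N wherever they were read, at the end of each move call; I did not record peaks within a call.
- **Plunger readings:** Five readings 72° apart fitted a cosine with a mean of 12.5 mm and an amplitude of 3.99 mm, against 4 mm expected. The next-turn readings repeated them to within 0.1 mm. The fitted range is about 8.5 to 16.5 mm, well short of the 24 mm stop, and the low side passed twice.
- **Final check:** The dial reads 16.6 mm, at the top of the swing. The star stands within about 1–2° of the fitted high point. The two balls used to measure its angle disagreed by 1.4° here and by up to 3.7° in an earlier look.
- **Bystanders:** I did not measure the bystanders again. The bearing and dish look unmoved in the last picture. The spanner is only partly in view there, and the mug, jar, bowl and tin were not checked.

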